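# Press the top panel onto a casket's dowels and hold it while the glue takes

## Task

Lift the white dust cover off the unpainted wooden casket and set it down flat, skirt down, on the paper sheet. Then take the wooden top panel that has two dowel holes, fit it squarely over the casket's two dowels until it is fully home on the rim, and press it down with a firm hand push of roughly 10 to 20 newtons. Finish while still holding the panel pressed down (do not let go), and do not knock the other things on the bench about.

Things in the scene. Friction and masses are not known exactly. Their poses are not given: they have to be found in the camera images.
- casket: plain wooden carcass, 130 (x) x 90 (y) mm, open top, solid end blocks; fixed, with its 170 x 130 x 12 mm plywood board. Origin: centre of the board's underside, on the bench; x along the long side, z up. Flat rim 67 mm up. Two upright dowels, 10 mm diameter, at x = +48 and -48 mm, y = 0, rise 20 mm above the rim: straight for 12 mm, then tapering to 3.6 mm. The cover hides them at first
- casket_rim (a point): centre of the casket's rim plane, 67 mm above the bench, level with the dowels' feet; axes as the casket's
- cover: loose white plastic cover, 144 (x) x 104 (y) mm, hollow, 0.2 kg, lying on the casket, axes parallel to it. Origin: centre of the skirt's lower edge, 10 mm below the rim (57 mm above the bench); skirt play 2 mm. Flat top 44 mm above the origin; on its centre a grip block 60 (x) x 30 (y) x 30 mm, top 74 mm above the origin. Lift straight up, 35 mm or more, to clear the dowels
- panel: loose wooden plate 130 (x) x 90 (y) x 14 mm, flat on the bench, 0.2 kg. Origin: centre of its underside; x along the long side, z up. Through holes, 13 mm diameter, at x = +48 and -48 mm, y = 0. Central grip block 58 (x) x 36 (y) x 30 mm on the plate, top 44 mm above the origin. Fits either way round. Fully home, its origin is at casket_rim and the dowel tips stand 6 mm proud
- sheet: fixed white paper sheet, 200 (x) x 170 (y) x 2 mm, flat on the bench. Origin: centre of its underside; top 2 mm above the bench. The cover goes here
- spare: bystander: a smaller wooden panel without holes, 100 x 70 x 14 mm with a grip block 40 x 26 x 30 mm; it and the right panel may lie in each other's place. Origin: centre of its underside
- tub_a: bystander: orange paint tub, 80 mm diameter, 55 mm tall; origin under its centre
- tub_b: bystander: yellow paint tub with a white lid, 68 mm diameter, 50 mm tall; origin under its centre
- tub_c: bystander: red paint tub, 60 mm diameter, 48 mm tall; origin under its centre
- tub_d: bystander: green paint tub with a white lid, 64 mm diameter, 50 mm tall, near the robot's base; origin under its centre
- tub_e: bystander: blue paint tub with a white lid, 76 mm diameter, 52 mm tall; origin under its centre
- brush: bystander: paint brush 150 mm long lying on the bench; origin at about its middle, x along it
- sander: bystander: cork sanding block 70 x 35 x 30 mm; origin: centre of its underside

How it is judged:
By the outcome, as a careful person would: the job done as asked, in the order asked, and still so for the second after the job is handed in, while the arm keeps its last pose, push and grip.
It also fails if it takes over 64 s, if anything falls off the work surface, if the arm or the gripper's body presses on something with over 40 N, if the wrist force passes 120 N, or if a joint passes its speed limit or range.

## Robot

A 7-joint arm with a two-finger parallel gripper is mounted at the origin on the work surface. World frame = base frame: x ahead of the robot, y to its left, z up, the work surface at z = 0. Lengths are in mm, angles in rad, forces in N, time in s.
With the tool pointing down it reaches from about 425 to 875 mm from the base axis. Payload 9.9 kg.
Tool frame: the origin (TCP) lies midway between the tips of the shut fingers; the grasp point (between the pads) lies arm.grip_point_offset behind it (arm.grip_point_offset is the distance from the TCP to the grasp point, in mm); z points along the fingers, y is the line along which they close (so a half turn about z gives the same grasp; the last joint's range is limited). The gripper opens to 85 mm and grips with 20 to 120 N. Pads are 22 mm wide; open, the fingers measure 114 mm over their backs; the gripper's body (76 mm by 85 mm) begins 54 mm behind the grasp point. The pads swing forward as they close: fully open they stand 13 mm farther back than shut.
Start: joints at [1.12, 0.576, 0.025, 1.437, -0.015, 1.129, -0.057], TCP at [242.08, -630.1, 231.289] pointing down, gripper open.
Joint ranges: [-2.76, 2.76], [-0.34, 2.15], [-1.52, 1.57], [0.19, 2.46], [-1.09, 4.23], [0.17, 1.99], [-2.82, 2.82]. Speed limits (rad/s): [2.22, 2.22, 3.01, 3.01, 3.14, 3.14, 3.14].

## Interface

Orientations are given as [roll, pitch, yaw] about the fixed x, y, z axes, in that order (R = Rz(yaw) Ry(pitch) Rx(roll)).
In Python, from rig import arm gives the robot as it stands.
- The arm moves only by the tool pendant, called after "Emit:" as name(argument=value, ...), one argument or row to a line, values as JSON. Schema: {"type":"object","properties":{"motion":{"type":"array","items":{"type":"object","properties":{"dx":{"type":"number"},"dy":{"type":"number"},"dz":{"type":"number"},"twist":{"type":"number"},"aperture":{"type":"number"}},"additionalProperties":false,"required":["aperture"]},"minItems":1,"maxItems":8},"clamp_n":{"type":"number"},"only":{"type":"string"},"quiet":{"type":"boolean"},"lines":{"type":"string"}},"required":["motion"],"additionalProperties":false}. motion is a list of rows, 1 to 8 of them, each an object with the fields dx, dy, dz (the shift in units of 50 mm), twist (a turn about the tool's z in units of 0.25 rad), aperture (the finger opening in mm); a field left out counts as zero (the opening has to be given); each row is the pose to reach, as a shift and turn from the pose commanded when the call began, along the tool's axes at that moment; what a row does not reach only later rows make up. A row lasts 1/12 s, in which the tool goes at most 41.7 mm and 0.125 rad, less where a joint would pass 70% of its speed; a pose out of reach is approached as far as the arm can. The fingers move at their own pace and stop on an object; clamp_n is the grip in N (left out, the last holds). Time passes only in rows, so rows that do not move let the fingers close. The tool returns the time, the measured TCP pose, the force, the opening and the grip force at its end. only (a regular expression) keeps the lines of the reply that match it, lines (a string "A,B") keeps lines A to B, and quiet returns only ok. Input that does not fit is refused with a message, and nothing moves.
- arm.sense(): the state, without advancing time (a new reading comes with each control period).
- arm.get_image(name): name is "side" or "top" or "wrist"; returns a dict with "pixels" (384x512x3 uint8, red, green, blue), "depth" (384x512 float32, mm along the optical axis (not along the pixel's ray), 0 where there is no reading), "K" (3x3 intrinsics, pixels), "R" (3x3) and "t" (3): a world point X has camera coordinates R X + t. Camera axes: x right, y down, z forward; pixel columns grow to the right and rows downward; lengths in mm; the calibration is good to about 2 mm. A picture is of the moment at which its call begins.
- arm.close_job(): hands the job in; it is judged then, once.
The state is a dict: "time_s": time; "joint_pos": joint angles; "joint_vel": joint speeds; "tau": joint torques, N m; "position": TCP position; "tcp_rot": TCP orientation; "contact_force": force on the tool from outside, world axes, zero at the start; "moment": the same for the moment, N m; "width": finger opening in mm; "grip_force": force on a finger pad.
Only numpy, scipy, OpenCV 4.12 (cv2) and the standard library are available. Lean on these libraries where they do the work, as an engineer would, in place of code of your own. Each camera call takes 0.05 s, during which the arm holds its last target. There are 200 camera calls.

## Working session

There is one attempt and no reset: what is moved stays moved. The work goes in short steps, Python scripts to look and compute and a tool call to move; the robot and the scene stay as the last step left them, time stands still between calls to the robot, and variables do not carry over. Pictures are saved under pics/ and viewed, at most 10 in all, crops included, and the job is handed in when it is done.

```bash
ls; mkdir -p pics; python3 - <<'E'
from rig import arm
import cv2,numpy as np
print(arm.grip_point_offset, arm.sense())
for n in("top","side"):
    d=arm.get_image(n); cv2.imwrite(f"pics/{n}0.png",d["pixels"][:,:,::-1]); np.savez(f"{n}0.npz",**d); print(n,d["K"],d["R"],d["t"])
E
```

```text
pics
rig.py
18.700000000000003 {'time_s': 0.0, 'joint_pos': array([ 1.12022886,  0.57655111,  0.02483335,  1.4379039 , -0.01498627,
        1.12895684, -0.05648679]), 'joint_vel': array([-0.00035829, -0.00080535,  0.00092065,  0.00058833, -0.00032406,
       -0.00023391,  0.00050127]), 'tau': array([-8.96173497e-04, -7.65758014e+01,  2.25034989e+00, -2.85962909e+01,
        1.55138149e-02,  1.27674354e-02,  3.24936946e-05]), 'position': array([ 241.90614201, -629.69617354,  230.43107405]), 'tcp_rot': array([-3.13996052e+00,  9.23614600e-05,  3.66829798e-01]), 'contact_force': array([-0.53918569,  0.60972782,  0.81949046]), 'moment': array([ 0.02093672,  0.00276414, -0.01914717]), 'grip_force': 0.0, 'width': 85.38409484423958}
top [[447.1160288    0.         258.59747717]
 [  0.         447.1160288  196.12395923]
 [  0.           0.           1.        ]] [[-0.00717254 -0.99996241 -0.00487078]
 [-0.9977201   0.00748316 -0.06707161]
 [ 0.06710553  0.00437861 -0.99773628]] [ -41.54535104  593.08292916 1349.4831219 ]
side [[427.95851397   0.         258.2675079 ]
 [  0.         427.95851397 193.34565463]
 [  0.           0.           1.        ]] [[-0.87411394 -0.48566413  0.00742762]
 [-0.36702757  0.65041745 -0.66501721]
 [ 0.31814395 -0.58402696 -0.74679109]] [ 481.98861588  291.92014706 1136.61351501]
```

View pics/top0.png

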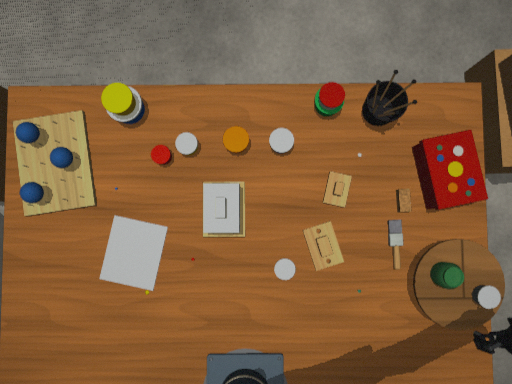

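View pics/side0.png

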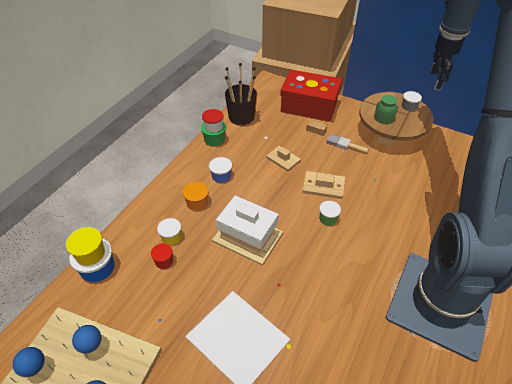

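Top view: cover on casket at about (222,208), holed panel at (324,246), spare at (338,189), sheet at (134,253), green tub at (285,269), close to the panel. Next I measure from depth.

```bash
cat > h.py <<'E'
import numpy as np, cv2
def cloud(d):
    z=d["depth"].astype(float); v,u=np.indices(z.shape); K=d["K"]
    c=np.stack([(u-K[0,2])/K[0,0]*z,(v-K[1,2])/K[1,1]*z,z],-1)
    P=(c-d["t"])@d["R"]; P[z==0]=np.nan; return P
def rect(pts):
    (c,s,a)=cv2.minAreaRect(pts[:,:2].astype(np.float32))
    if s[0]<s[1]: s=s[::-1]; a+=90
    a=(a+90)%180-90
    return np.round(c,1),np.round(s,1),round(np.radians(a),3)
def region(P,u0,u1,v0,v1,z0,z1,mask=None):
    Q=P[v0:v1,u0:u1]; m=(Q[...,2]>z0)&(Q[...,2]<z1)
    if mask is not None: m&=mask[v0:v1,u0:u1]
    return Q[m]
E
python3 - <<'E'
from h import *
d=dict(np.load("top0.npz")); P=cloud(d); px=d["pixels"].astype(int)
def show(n,*a,**k):
    q=region(P,*a,**k); print(n,rect(q),"med z",round(np.median(q[:,2]),1),len(q))
show("bench",240,280,290,310,-20,20)
show("cover top",190,260,170,245,92,110)
show("cover grip",190,260,170,245,120,140)
show("board",190,260,170,250,6,20)
show("panel plate",298,350,215,278,7,25)
show("panel grip",298,350,215,278,32,55)
show("spare plate",320,356,168,212,7,25)
show("spare grip",320,356,168,212,32,55)
show("tub_d",265,305,250,290,40,60)
w=(px.min(-1)>150)
show("sheet",90,175,205,300,-8,15,mask=w)
E
```

```text
bench (array([277.1, -46.2]), array([120.,  59.]), np.float64(1.563)) med z -0.2 798
cover top (array([554.1,  63.4]), array([143.6, 104.2]), np.float64(0.011)) med z 100.5 1554
cover grip (array([554.3,  62.5]), array([59.5, 28.6]), np.float64(-0.01)) med z 130.4 237
board (array([556.8,  61.4]), array([237.7, 210.3]), np.float64(-0.007)) med z 11.4 488
panel plate (array([ 437.7, -237.1]), array([171.7, 135.6]), np.float64(-0.091)) med z 13.9 996
panel grip (array([ 439.6, -240.9]), array([58.1, 35.7]), np.float64(0.303)) med z 43.4 240
spare plate (array([ 615.3, -296.4]), array([123.1,  90.1]), np.float64(-0.184)) med z 14.0 620
spare grip (array([ 613.1, -287.8]), array([40.3, 26.5]), np.float64(-0.238)) med z 42.9 119
tub_d (array([ 373.8, -121.3]), array([62.6, 59.8]), np.float64(-1.566)) med z 49.3 361
sheet (array([422.8, 342.2]), array([198.4, 170. ]), np.float64(-0.221)) med z 1.4 3497
```

```bash
cat > go.py <<'E'
# usage: go.py x y z yaw -> shift in tool axes and turn from the measured pose (tool kept vertical)
import sys, numpy as np
from scipy.spatial.transform import Rotation as Ro
from rig import arm
s=arm.sense(); x,y,z,w=map(float,sys.argv[1:5])
R=Ro.from_euler("xyz",s["tcp_rot"])
d=R.inv().apply(np.array([x,y,z])-s["position"])
t=(s["tcp_rot"][2]-w+np.pi/2)%np.pi-np.pi/2
print("shift",d.round(1),"turn",round(t,3),"dist",round(np.linalg.norm(d),1),"pos",s["position"].round(1),s["tcp_rot"].round(3),"F",s["contact_force"].round(1),"w",round(s["width"],1))
E
python3 go.py 415 -245 260 0.3; python3 go.py 554.2 62.8 180 0
```

```text
shift [ 299.5 -297.1  -29.1] turn 0.067 dist 422.9 pos [ 241.9 -629.7  230.5] [-3.14   0.     0.367] F [-0.2  0.2  0.4] w 85.7
shift [ 539.9 -534.4   51.3] turn 0.367 dist 761.4 pos [ 241.9 -629.7  230.5] [-3.14   0.     0.367] F [-0.2  0.2  0.4] w 85.7
```
Go: 8 rows of (28,-28,-3...) limit sqrt(28²*2)=39.6.

Careful with the scale: shifts go in units of 50 mm and turns go in units of 0.25 rad. That gives: -28 mm is -0.56, 28 mm is 0.56, 0.067 rad is 0.268.

Emit:
pendant(
  motion=[
    {"dx": 0.56,"dy": -0.56,"dz": -0.08,"aperture": 85},
    {"dx": 1.12,"dy": -1.12,"dz": -0.16,"aperture": 85},
    {"dx": 1.68,"dy": -1.68,"dz": -0.24,"aperture": 85},
    {"dx": 2.24,"dy": -2.24,"dz": -0.32,"twist": 0.08,"aperture": 85},
    {"dx": 2.8,"dy": -2.8,"dz": -0.4,"twist": 0.16,"aperture": 85},
    {"dx": 3.36,"dy": -3.36,"dz": -0.48,"twist": 0.2,"aperture": 85},
    {"dx": 3.92,"dy": -3.92,"dz": -0.56,"twist": 0.24,"aperture": 85},
    {"dx": 4.48,"dy": -4.48,"dz": -0.58,"twist": 0.268,"aperture": 85},
  ],
)

```text
time_s: 0.77
position: [371.3, -338.9, 260.7]
tcp_rot: [3.141, -0.0, 0.299]
contact_force: [0.9, -1.0, 0.3]
width: 84.8
grip_force: 0.0
```

Emit:
pendant(
  motion=[
    {"dx": 0.56,"dy": -0.56,"aperture": 85},
    {"dx": 1.12,"dy": -1.12,"aperture": 85},
    {"dx": 1.52,"dy": -1.48,"aperture": 85},
    {"dx": 1.52,"dy": -1.48,"aperture": 85},
    {"dx": 1.52,"dy": -1.48,"aperture": 85},
  ],
)

```text
time_s: 1.18
position: [422.2, -246.1, 260.2]
tcp_rot: [-3.141, 0.0, 0.304]
contact_force: [-0.1, -0.7, 0.4]
width: 84.9
grip_force: 0.0
```

```bash
python3 go.py 554.2 62.8 180 0
python3 - <<'E'
from rig import arm
from h import *
d=arm.get_image("wrist"); cv2.imwrite("pics/w1.png",d["pixels"][:,:,::-1]); np.savez("w1.npz",**d)
P=cloud(d); q=P[(P[...,2]>34)&(P[...,2]<52)&(abs(P[...,0]-440)<60)&(abs(P[...,1]+241)<60)]
if len(q): print("grip",rect(q),np.median(q[:,2]),len(q))
E
```

```text
shift [ 218.3 -255.3   80.2] turn 0.304 dist 345.3 pos [ 422.2 -246.1  260.2] [-3.141  0.     0.304] F [-0.1 -0.7  0.4] w 84.9
grip (array([ 439. , -241.5]), array([57.6, 35.3]), np.float64(0.291)) 43.00001351789532 1707
```

View pics/w1.png

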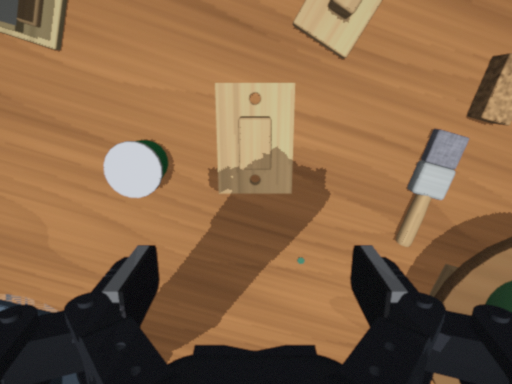

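Wrist view: the panel with holes at (255,98) and (255,180), tub_d at (133,168) clear of it. Now to the cover.

Converted, -180 mm is -3.6, 104 mm is 2.08, 0.304 rad is 1.216.

Emit:
pendant(
  motion=[
    {"dx": 0.52,"dy": -0.6,"dz": 0.16,"twist": 0.16,"aperture": 85},
    {"dx": 1.04,"dy": -1.2,"dz": 0.3,"twist": 0.32,"aperture": 85},
    {"dx": 1.56,"dy": -1.8,"dz": 0.44,"twist": 0.48,"aperture": 85},
    {"dx": 2.08,"dy": -2.4,"dz": 0.6,"twist": 0.64,"aperture": 85},
    {"dx": 2.6,"dy": -3,"dz": 0.74,"twist": 0.8,"aperture": 85},
    {"dx": 3.12,"dy": -3.6,"dz": 0.88,"twist": 0.96,"aperture": 85},
    {"dx": 3.64,"dy": -4.2,"dz": 1.04,"twist": 1.12,"aperture": 85},
    {"dx": 4.16,"dy": -4.8,"dz": 1.2,"twist": 1.216,"aperture": 85},
  ],
)

```text
time_s: 1.9
position: [550.1, 42.7, 199.8]
tcp_rot: [3.141, 0.0, -0.01]
contact_force: [0.2, -1.6, 0.2]
width: 84.7
grip_force: 0.0
```

Emit:
pendant(
  motion=[
    {"dx": 0.24,"dy": -0.24,"dz": 0.2,"aperture": 85},
    {"dx": 0.24,"dy": -0.24,"dz": 0.4,"aperture": 85},
    {"dx": 0.24,"dy": -0.24,"dz": 0.4,"aperture": 85},
    {"dx": 0.24,"dy": -0.24,"dz": 0.4,"aperture": 85},
  ],
)

```text
time_s: 2.23
position: [560.8, 52.5, 179.6]
tcp_rot: [3.14, 0.002, -0.007]
contact_force: [0.1, -0.6, 1.1]
width: 84.6
grip_force: 0.0
```

```bash
python3 go.py 554.2 62.8 104 0
python3 - <<'E'
from rig import arm
from h import *
d=arm.get_image("wrist"); P=cloud(d)
m=(abs(P[...,0]-554)<70)&(abs(P[...,1]-62.8)<50)
for a,b in((122,140),(92,110)):
    q=P[m&(P[...,2]>a)&(P[...,2]<b)]
    if len(q): print(rect(q),np.median(q[:,2]),len(q))
E
```

```text
shift [ -6.5 -10.4  75.6] turn -0.007 dist 76.6 pos [560.8  52.5 179.6] [ 3.14e+00  2.00e-03 -7.00e-03] F [ 0.1 -0.6  1.1] w 84.6
(array([553.2,  63.5]), array([60.3, 29.7]), np.float64(-0.003)) 129.89532467773932 4163
(array([554. ,  62.8]), array([140., 100.]), np.float64(-0.0)) 100.16433676878167 21915
```

Emit:
pendant(
  motion=[
    {"dx": -0.13,"dy": -0.21,"dz": 0.1,"twist": -0.024,"aperture": 85},
    {"dx": -0.13,"dy": -0.21,"dz": 0.1,"twist": -0.024,"aperture": 85},
    {"dx": -0.13,"dy": -0.21,"dz": 0.6,"twist": -0.024,"aperture": 85},
    {"dx": -0.13,"dy": -0.21,"dz": 1,"twist": -0.024,"aperture": 85},
    {"dx": -0.13,"dy": -0.21,"dz": 1.3,"twist": -0.024,"aperture": 85},
    {"dx": -0.13,"dy": -0.21,"dz": 1.5,"twist": -0.024,"aperture": 85},
    {"dx": -0.13,"dy": -0.21,"dz": 1.5,"twist": -0.024,"aperture": 85},
    {"dx": -0.13,"dy": -0.21,"dz": 1.5,"twist": -0.024,"aperture": 85},
  ],
  clamp_n=40,
)

```text
time_s: 2.95
position: [554.9, 65.6, 105.5]
tcp_rot: [3.142, 0.0, 0.002]
contact_force: [-0.4, -0.4, 1.0]
width: 85.2
grip_force: 0.0
```

Emit:
pendant(
  motion=[
    {"aperture": 0},
    {"aperture": 0},
    {"aperture": 0},
    {"aperture": 0},
    {"aperture": 0},
    {"aperture": 0},
    {"aperture": 0},
    {"aperture": 0},
  ],
  clamp_n=40,
)

```text
time_s: 3.62
position: [555.4, 65.5, 106.0]
tcp_rot: [3.142, -0.001, 0.002]
contact_force: [-1.8, -0.7, 4.7]
width: 29.3
grip_force: 40.4
```

Emit:
pendant(
  motion=[
    {"dz": -0.08,"aperture": 0},
    {"dz": -0.2,"aperture": 0},
    {"dz": -0.4,"aperture": 0},
    {"dz": -0.7,"aperture": 0},
    {"dz": -1.1,"aperture": 0},
    {"dz": -1.6,"aperture": 0},
    {"dz": -2,"aperture": 0},
    {"dz": -2,"aperture": 0},
  ],
  clamp_n=60,
)

```text
time_s: 4.28
position: [557.0, 66.1, 210.1]
tcp_rot: [-3.14, -0.007, 0.002]
contact_force: [1.2, 0.2, -2.2]
width: 29.2
grip_force: 60.1
```

Emit:
pendant(
  motion=[
    {"aperture": 0},
    {"aperture": 0},
  ],
)

```text
time_s: 4.45
position: [554.6, 65.6, 205.0]
tcp_rot: [3.142, 0.001, 0.002]
contact_force: [0.3, -0.2, -2.5]
width: 28.8
grip_force: 60.1
```

```bash
python3 go.py 422.8 342.2 200 -0.221
python3 - <<'E'
from rig import arm
from h import *
s=arm.sense();print(s["position"],s["contact_force"],s["grip_force"])
d=arm.get_image("side"); cv2.imwrite("pics/s2.png",d["pixels"][:,:,::-1])
d=arm.get_image("top"); np.savez("top2.npz",**d); P=cloud(d)
d=arm.get_image("wrist"); P=cloud(d); z=s["position"][2]
m=(abs(P[...,0]-555)<85)&(abs(P[...,1]-64)<65)
q=P[m&(P[...,2]>185)&(P[...,2]<210)]; print(rect(q),np.median(q[:,2]),np.linalg.lstsq(np.c_[q[:,:2],np.ones(len(q))],q[:,2],rcond=None)[0])
E
```

```text
shift [-131.3 -276.8    5.1] turn 0.223 dist 306.4 pos [554.6  65.6 205. ] [3.142e+00 1.000e-03 2.000e-03] F [ 0.3 -0.2 -2.5] w 28.8
[554.56018858  65.59885362 205.03697829] [ 0.31319087 -0.24407963 -2.48684156] 60.11350750923157
(array([557.3,  65.3]), array([133.1, 104.4]), np.float64(0.002)) 198.2865704735071 [-5.05179113e-03  2.81201726e-04  2.01301762e+02]
```

View pics/s2.png

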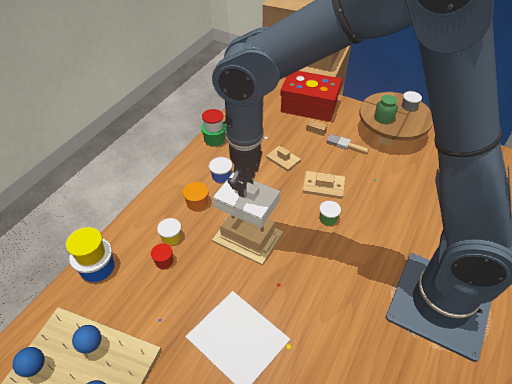

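The cover is held level above the casket, clear of the dowels. Now carry it to the sheet.

Converted, -156 mm is -3.12, -106 mm is -2.12, 0.223 rad is 0.892.

Emit:
pendant(
  motion=[
    {"dx": -0.2,"dy": -0.4,"twist": 0.08,"aperture": 0},
    {"dx": -0.52,"dy": -1.08,"twist": 0.2,"aperture": 0},
    {"dx": -0.84,"dy": -1.76,"twist": 0.36,"aperture": 0},
    {"dx": -1.16,"dy": -2.44,"twist": 0.48,"aperture": 0},
    {"dx": -1.48,"dy": -3.12,"twist": 0.6,"aperture": 0},
    {"dx": -1.8,"dy": -3.8,"twist": 0.72,"aperture": 0},
    {"dx": -2.12,"dy": -4.48,"twist": 0.84,"aperture": 0},
    {"dx": -2.44,"dy": -5.12,"twist": 0.892,"aperture": 0},
  ],
)

```text
time_s: 5.27
position: [431.2, 323.1, 204.6]
tcp_rot: [3.141, 0.001, -0.223]
contact_force: [1.6, -0.3, -1.3]
width: 28.8
grip_force: 60.0
```

Emit:
pendant(
  motion=[
    {"dx": -0.12,"dy": -0.24,"aperture": 0},
    {"dx": -0.2,"dy": -0.4,"aperture": 0},
    {"dx": -0.2,"dy": -0.4,"aperture": 0},
    {"dx": -0.2,"dy": -0.4,"aperture": 0},
  ],
)

```text
time_s: 5.6
position: [427.7, 342.0, 204.7]
tcp_rot: [3.14, 0.0, -0.222]
contact_force: [0.7, -0.5, -1.9]
width: 28.9
grip_force: 60.0
```

```bash
python3 go.py 422.8 342.2 60 -0.221
```

```text
shift [ -4.8   0.7 144.7] turn -0.001 dist 144.8 pos [427.7 342.  204.7] [ 3.14   0.    -0.222] F [ 0.7 -0.5 -1.9] w 28.9
```

Emit:
pendant(
  motion=[
    {"dx": -0.1,"dz": 0.5,"aperture": 0},
    {"dx": -0.1,"dz": 1.1,"aperture": 0},
    {"dx": -0.1,"dz": 1.7,"aperture": 0},
    {"dx": -0.1,"dz": 2.2,"aperture": 0},
    {"dx": -0.1,"dz": 2.6,"aperture": 0},
    {"dx": -0.1,"dz": 2.8,"aperture": 0},
    {"dx": -0.1,"dz": 2.88,"aperture": 0},
    {"dx": -0.1,"dz": 2.88,"aperture": 0},
  ],
)

```text
time_s: 6.27
position: [422.9, 343.0, 60.9]
tcp_rot: [3.14, 0.0, -0.223]
contact_force: [0.3, -0.7, -1.6]
width: 28.9
grip_force: 60.0
```

Emit:
pendant(
  motion=[
    {"dz": 0.04,"aperture": 0},
    {"dz": 0.08,"aperture": 0},
    {"dz": 0.1,"aperture": 0},
    {"dz": 0.12,"aperture": 0},
    {"dz": 0.12,"aperture": 0},
  ],
)

```text
time_s: 6.68
position: [422.4, 344.4, 55.6]
tcp_rot: [-3.141, -0.0, -0.221]
contact_force: [0.0, -0.3, -1.8]
width: 29.0
grip_force: 60.0
```

Converted, 3 mm is 0.06, 2 mm is 0.04.

Emit:
pendant(
  motion=[
    {"dz": 0.02,"aperture": 0},
    {"dz": 0.04,"aperture": 0},
    {"dz": 0.06,"aperture": 0},
    {"dz": 0.06,"aperture": 0},
  ],
)

```text
time_s: 7.02
position: [422.3, 344.2, 52.1]
tcp_rot: [3.141, 0.0, -0.221]
contact_force: [-0.4, -0.0, -2.1]
width: 29.0
grip_force: 60.0
```

Emit:
pendant(
  motion=[
    {"dz": 0.01,"aperture": 0},
    {"dz": 0.02,"aperture": 0},
    {"dz": 0.03,"aperture": 0},
    {"dz": 0.03,"aperture": 0},
  ],
)

```text
time_s: 7.35
position: [422.3, 344.3, 51.0]
tcp_rot: [-3.141, -0.0, -0.221]
contact_force: [-0.6, -0.7, 3.4]
width: 29.1
grip_force: 60.5
```

Emit:
pendant(
  motion=[
    {"aperture": 85},
    {"aperture": 85},
    {"aperture": 85},
    {"aperture": 85},
    {"aperture": 85},
    {"aperture": 85},
  ],
)

```text
time_s: 7.85
position: [422.3, 344.3, 50.8]
tcp_rot: [-3.142, 0.0, -0.221]
contact_force: [-0.0, -0.4, -0.0]
width: 85.4
grip_force: 0.0
```

Emit:
pendant(
  motion=[
    {"dz": -0.1,"aperture": 85},
    {"dz": -0.4,"aperture": 85},
    {"dz": -0.9,"aperture": 85},
    {"dz": -1.6,"aperture": 85},
    {"dz": -2.4,"aperture": 85},
    {"dz": -3.2,"aperture": 85},
    {"dz": -3.9,"aperture": 85},
    {"dz": -4.1,"aperture": 85},
  ],
)

```text
time_s: 8.52
position: [423.8, 345.6, 261.9]
tcp_rot: [-3.135, -0.005, -0.221]
contact_force: [0.9, 0.7, -0.2]
width: 84.9
grip_force: 0.0
```

```bash
python3 go.py 439.2 -241.3 256 0.295
python3 - <<'E'
from rig import arm
from h import *
from h import cloud
d=arm.get_image("side"); P=cloud(d); np.savez("side3.npz",**d)
m=(abs(P[...,0]-422)<110)&(abs(P[...,1]-343)<110)
for a,b in((38,52),(68,84)):
    q=P[m&(P[...,2]>a)&(P[...,2]<b)]; print(rect(q),np.median(q[:,2]),len(q))
d=arm.get_image("top"); P=cloud(d); np.savez("top3.npz",**d)
m=(abs(P[...,0]-554)<80)&(abs(P[...,1]-63)<60); q=P[m&(P[...,2]>60)&(P[...,2]<75)]; print("rim",rect(q),np.median(q[:,2]),len(q))
cv2.imwrite("pics/t3.png",cv2.resize(d["pixels"][160:300,90:300,::-1],None,fx=3,fy=3,interpolation=cv2.INTER_CUBIC))
E
```

```text
shift [143.9 569.2   2.7] turn -0.516 dist 587.1 pos [423.8 345.6 261.9] [-3.135 -0.005 -0.221] F [ 0.9  0.7 -0.2] w 84.9
(array([419.9, 345.1]), array([147. , 105.4]), np.float64(-0.224)) 45.03105846243575 2120
(array([418.6, 345.5]), array([59.8, 30.1]), np.float64(-0.227)) 74.67766110464227 317
rim (array([554.1,  62.4]), array([127.8,  89.3]), np.float64(-0.0)) 66.68477668782144 762
```

View pics/t3.png

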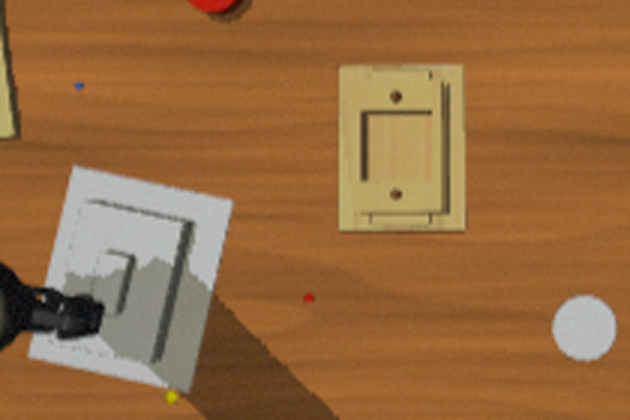

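The cover sits flat within the sheet; the dowels are exposed at (396,96) and (396,194) in the crop. On the way to the panel I measure the dowels from above.

Converted, 252 mm is 5.04, 170 mm is 3.4, -0.221 rad is -0.884.

Emit:
pendant(
  motion=[
    {"dx": 0.42,"dy": 0.62,"twist": -0.08,"aperture": 85},
    {"dx": 0.84,"dy": 1.24,"twist": -0.2,"aperture": 85},
    {"dx": 1.26,"dy": 1.88,"twist": -0.32,"aperture": 85},
    {"dx": 1.68,"dy": 2.52,"twist": -0.44,"aperture": 85},
    {"dx": 2.12,"dy": 3.14,"twist": -0.6,"aperture": 85},
    {"dx": 2.54,"dy": 3.78,"twist": -0.72,"aperture": 85},
    {"dx": 2.98,"dy": 4.4,"twist": -0.8,"aperture": 85},
    {"dx": 3.4,"dy": 5.04,"twist": -0.884,"aperture": 85},
  ],
)

```text
time_s: 9.28
position: [532.5, 59.2, 254.3]
tcp_rot: [3.141, 0.002, 0.001]
contact_force: [1.2, 0.3, 0.5]
width: 84.8
grip_force: 0.0
```

Emit:
pendant(
  motion=[
    {"aperture": 85},
    {"aperture": 85},
    {"aperture": 85},
  ],
)

```text
time_s: 9.53
position: [532.1, 61.5, 254.6]
tcp_rot: [-3.141, 0.002, -0.001]
contact_force: [0.6, 0.8, 0.1]
width: 85.4
grip_force: 0.0
```

```bash
cat > dow.py <<'E'
from rig import arm
from h import *
s=arm.sense();print(s["position"],s["tcp_rot"])
d=arm.get_image("wrist"); np.savez("w4.npz",**d); cv2.imwrite("pics/w4.png",d["pixels"][:,:,::-1]); P=cloud(d)
m=(abs(P[...,0]-554)<75)&(abs(P[...,1]-63)<55)
q=P[m&(P[...,2]>62)&(P[...,2]<72)]; print("rim",rect(q),np.median(q[:,2]),len(q))
for sg in(1,-1):
    q=P[m&(P[...,2]>74)&(P[...,2]<95)&((P[...,0]-554)*sg>0)]
    if len(q): print("dowel",q.mean(0),np.median(q,0),q[:,2].max(),len(q),q[q[:,2]>84].mean(0))
E
python3 dow.py; python3 go.py 439.2 -241.3 256 0.295
```

```text
[532.10951805  61.46700338 254.55678486] [-3.14139010e+00  2.36687450e-03 -6.23114279e-04]
rim (array([552.6,  63.4]), array([129.3,  90.3]), np.float64(0.001)) 66.11324623240277 6635
dowel [600.92214595  63.33263049  82.14886497] [600.99998628  63.52407761  81.83032698] 87.16742223948552 92 [601.13096646  63.19236223  85.4920728 ]
dowel [506.41515506  63.19693027  81.42132518] [506.69645029  62.81804035  81.33124657] 87.13745803347157 78 [505.33234921  63.01161822  85.77401061]
shift [-93.2 303.5  -1.1] turn -0.294 dist 317.5 pos [532.1  62.3 254.8] [-3.141e+00  2.000e-03  1.000e-03] F [-0.3  0.2  1. ] w 85.2
```

View pics/w4.png

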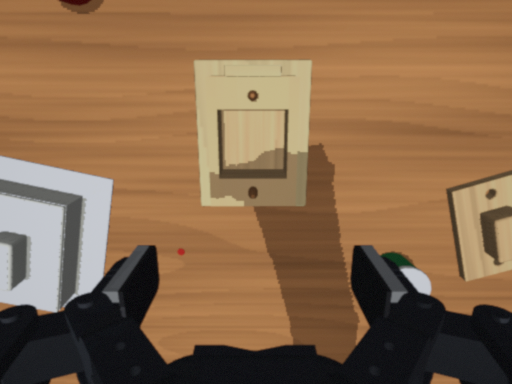

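Wrist view: dowels at (253,96) and (253,193). They place the casket centre near (553.3, 63.2), yaw about 0. Next, the panel.

Converted, 150 mm is 3, -58 mm is -1.16, -0.294 rad is -1.176.

Emit:
pendant(
  motion=[
    {"dx": -0.22,"dy": 0.74,"twist": -0.12,"aperture": 85},
    {"dx": -0.44,"dy": 1.5,"twist": -0.28,"aperture": 85},
    {"dx": -0.68,"dy": 2.24,"dz": 0.1,"twist": -0.44,"aperture": 85},
    {"dx": -0.92,"dy": 3,"dz": 0.3,"twist": -0.6,"aperture": 85},
    {"dx": -1.16,"dy": 3.76,"dz": 0.6,"twist": -0.76,"aperture": 85},
    {"dx": -1.4,"dy": 4.52,"dz": 0.9,"twist": -0.92,"aperture": 85},
    {"dx": -1.64,"dy": 5.28,"dz": 1.2,"twist": -1.08,"aperture": 85},
    {"dx": -1.86,"dy": 6.04,"dz": 1.5,"twist": -1.176,"aperture": 85},
  ],
)

```text
time_s: 10.25
position: [440.4, -237.5, 181.3]
tcp_rot: [-3.141, -0.0, 0.299]
contact_force: [0.4, -0.2, 1.0]
width: 85.0
grip_force: 0.0
```

Emit:
pendant(
  motion=[
    {"aperture": 85},
    {"aperture": 85},
    {"aperture": 85},
    {"aperture": 85},
  ],
)

```text
time_s: 10.58
position: [441.8, -235.7, 182.3]
tcp_rot: [-3.141, -0.001, 0.297]
contact_force: [-0.1, -0.5, -1.3]
width: 84.7
grip_force: 0.0
```

```bash
python3 - <<'E'
from rig import arm
from h import *
d=arm.get_image("wrist"); P=cloud(d)
m=(abs(P[...,0]-439)<70)&(abs(P[...,1]+241)<65)
q=P[m&(P[...,2]>37)&(P[...,2]<50)]; print("grip",rect(q),len(q))
q=P[m&(P[...,2]>8)&(P[...,2]<20)]; print("plate",rect(q),np.median(q[:,2]),len(q))
E
python3 go.py 439.2 -241.3 18 0.295
```

```text
grip (array([ 438.4, -241.2]), array([59. , 35.6]), np.float64(0.313)) 2559
plate (array([ 438.6, -241.2]), array([130. ,  90.2]), np.float64(0.305)) 13.110714629628195 9050
shift [ -4.3   4.5 164.3] turn 0.002 dist 164.5 pos [ 441.8 -235.8  182.3] [-3.141e+00 -1.000e-03  2.970e-01] F [-0.9  0.2  0.2] w 85.1
```

Converted, -4.7 mm is -0.094, 4.6 mm is 0.092, -0.008 rad is -0.032.

Emit:
pendant(
  motion=[
    {"dx": -0.094,"dy": 0.092,"dz": 0.2,"twist": -0.032,"aperture": 85},
    {"dx": -0.094,"dy": 0.092,"dz": 0.8,"twist": -0.032,"aperture": 85},
    {"dx": -0.094,"dy": 0.092,"dz": 1.5,"twist": -0.032,"aperture": 85},
    {"dx": -0.094,"dy": 0.092,"dz": 2.2,"twist": -0.032,"aperture": 85},
    {"dx": -0.094,"dy": 0.092,"dz": 2.7,"twist": -0.032,"aperture": 85},
    {"dx": -0.094,"dy": 0.092,"dz": 3.04,"twist": -0.032,"aperture": 85},
    {"dx": -0.094,"dy": 0.092,"dz": 3.16,"twist": -0.032,"aperture": 85},
    {"dx": -0.094,"dy": 0.092,"dz": 3.16,"twist": -0.032,"aperture": 85},
  ],
)

```text
time_s: 11.3
position: [437.7, -242.1, 23.1]
tcp_rot: [-3.14, 0.001, 0.304]
contact_force: [0.7, 0.4, 0.1]
width: 85.0
grip_force: 0.0
```

Emit:
pendant(
  motion=[
    {"aperture": 85},
    {"aperture": 85},
    {"aperture": 85},
  ],
)

```text
time_s: 11.55
position: [438.5, -243.8, 25.3]
tcp_rot: [3.14, -0.002, 0.302]
contact_force: [0.9, -0.1, 0.8]
width: 85.0
grip_force: 0.0
```

```bash
python3 go.py 438.8 -241.3 18 0.305
```

```text
shift [ 1.1 -2.3  7.3] turn -0.003 dist 7.7 pos [ 438.5 -243.8   25.3] [ 3.14e+00 -2.00e-03  3.02e-01] F [ 0.9 -0.1  0.8] w 85.0
```

Emit:
pendant(
  motion=[
    {"dx": 0.02,"dy": -0.044,"dz": 0.06,"aperture": 85},
    {"dx": 0.02,"dy": -0.044,"dz": 0.12,"aperture": 85},
    {"dx": 0.02,"dy": -0.044,"dz": 0.13,"aperture": 85},
    {"dx": 0.02,"dy": -0.044,"dz": 0.13,"aperture": 85},
  ],
  clamp_n=80,
)

```text
time_s: 11.88
position: [437.7, -241.1, 17.4]
tcp_rot: [-3.141, 0.0, 0.302]
contact_force: [-0.6, 0.2, -0.3]
width: 85.0
grip_force: 0.0
```

Emit:
pendant(
  motion=[
    {"aperture": 0},
    {"aperture": 0},
    {"aperture": 0},
    {"aperture": 0},
    {"aperture": 0},
    {"aperture": 0},
    {"aperture": 0},
    {"aperture": 0},
  ],
  clamp_n=80,
)

```text
time_s: 12.55
position: [437.9, -241.3, 17.8]
tcp_rot: [3.141, -0.0, 0.302]
contact_force: [-1.0, 0.6, 4.6]
width: 34.6
grip_force: 80.4
```

Emit:
pendant(
  motion=[
    {"dz": -0.08,"aperture": 0},
    {"dz": -0.24,"aperture": 0},
    {"dz": -0.6,"aperture": 0},
    {"dz": -1.2,"aperture": 0},
    {"dz": -1.9,"aperture": 0},
    {"dz": -2.6,"aperture": 0},
    {"dz": -3,"aperture": 0},
    {"dz": -3,"aperture": 0},
  ],
)

```text
time_s: 13.22
position: [439.7, -242.2, 172.3]
tcp_rot: [3.137, -0.006, 0.301]
contact_force: [1.3, -0.6, -1.5]
width: 35.0
grip_force: 80.0
```

Emit:
pendant(
  motion=[
    {"aperture": 0},
    {"aperture": 0},
    {"aperture": 0},
  ],
)

```text
time_s: 13.47
position: [437.0, -240.8, 166.3]
tcp_rot: [-3.14, 0.002, 0.302]
contact_force: [0.3, -0.1, -1.8]
width: 34.6
grip_force: 80.0
```

```bash
python3 - <<'E'
from rig import arm
from h import *
from scipy.spatial.transform import Rotation as Ro
s=arm.sense()
d=arm.get_image("wrist"); np.savez("w5.npz",**d); cv2.imwrite("pics/w5.png",d["pixels"][:,:,::-1]); P=cloud(d); p=s["position"]; R=Ro.from_euler("xyz",s["tcp_rot"])
Q=((P-p).reshape(-1,3)@R.as_matrix()).reshape(P.shape)  # tool frame
q=Q[(abs(Q[...,0])<80)&(abs(Q[...,1])<60)&(Q[...,2]>-5)&(Q[...,2]<15)]
print(len(q),rect(q),np.median(q[:,2]),np.linalg.lstsq(np.c_[q[:,:2],np.ones(len(q))],q[:,2],rcond=None)[0])
print("lift",d["R"]@p+d["t"])
E
python3 go.py 553.4 63.1 165 0.001
```

```text
24212 (array([1.3, 0.3]), array([129.1,  90.7]), np.float64(-0.003)) 4.732433777054304 [2.16254572e-03 1.49745432e-03 4.62614735e+00]
lift [ -0.19857897  28.76899417 156.36146745]
shift [ 201.4 -255.6    1.3] turn 0.301 dist 325.4 pos [ 437.1 -240.8  166.2] [-3.14e+00  2.00e-03  3.02e-01] F [ 0.3 -0.1 -1.6] w 34.8
```

View pics/w5.png

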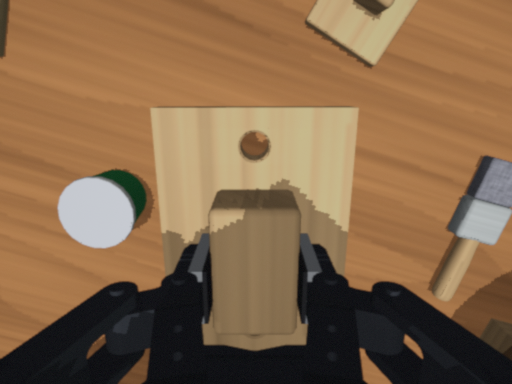

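The panel is held level, its front hole visible at (255,145). Carry it over the casket.

Emit:
pendant(
  motion=[
    {"dx": 0.4,"dy": -0.5,"twist": 0.12,"aperture": 0},
    {"dx": 0.88,"dy": -1.12,"twist": 0.28,"aperture": 0},
    {"dx": 1.36,"dy": -1.74,"twist": 0.44,"aperture": 0},
    {"dx": 1.84,"dy": -2.36,"twist": 0.6,"aperture": 0},
    {"dx": 2.32,"dy": -2.98,"twist": 0.76,"aperture": 0},
    {"dx": 2.8,"dy": -3.6,"twist": 0.92,"aperture": 0},
    {"dx": 3.28,"dy": -4.22,"twist": 1.08,"aperture": 0},
    {"dx": 3.72,"dy": -4.8,"twist": 1.204,"aperture": 0},
  ],
)

```text
time_s: 14.18
position: [544.0, 45.7, 166.3]
tcp_rot: [3.141, 0.002, -0.0]
contact_force: [0.8, -0.9, -1.9]
width: 34.7
grip_force: 80.2
```

Emit:
pendant(
  motion=[
    {"dx": 0.16,"dy": -0.24,"aperture": 0},
    {"dx": 0.24,"dy": -0.32,"aperture": 0},
    {"dx": 0.24,"dy": -0.32,"aperture": 0},
    {"dx": 0.24,"dy": -0.32,"aperture": 0},
    {"dx": 0.24,"dy": -0.32,"aperture": 0},
  ],
)

```text
time_s: 14.6
position: [555.3, 57.1, 167.0]
tcp_rot: [3.14, 0.001, -0.002]
contact_force: [-0.5, -0.2, -2.2]
width: 34.9
grip_force: 80.3
```

```bash
python3 go.py 552 63.5 115 -0.001
```

```text
shift [-3.3 -6.5 52. ] turn -0.001 dist 52.5 pos [555.3  57.1 167. ] [ 3.14e+00  1.00e-03 -2.00e-03] F [-0.5 -0.2 -2.2] w 34.9
```

Converted, 51 mm is 1.02, 48 mm is 0.96.

Emit:
pendant(
  motion=[
    {"dx": -0.066,"dy": -0.13,"dz": 0.2,"aperture": 0},
    {"dx": -0.066,"dy": -0.13,"dz": 0.5,"aperture": 0},
    {"dx": -0.066,"dy": -0.13,"dz": 0.8,"aperture": 0},
    {"dx": -0.066,"dy": -0.13,"dz": 0.96,"aperture": 0},
    {"dx": -0.066,"dy": -0.13,"dz": 1.02,"aperture": 0},
    {"dx": -0.066,"dy": -0.13,"dz": 1.02,"aperture": 0},
    {"dx": -0.066,"dy": -0.13,"dz": 1.02,"aperture": 0},
  ],
)

```text
time_s: 15.18
position: [553.0, 65.1, 117.0]
tcp_rot: [3.142, -0.0, -0.0]
contact_force: [0.1, -0.0, -0.7]
width: 34.7
grip_force: 80.2
```

```bash
python3 go.py 552 63.5 105 -0.001
python3 - <<'E'
from rig import arm
from h import *
for n in("wrist",):
    d=arm.get_image(n); P=cloud(d); np.savez("w6.npz",**d)
    cv2.imwrite("pics/w6.png",cv2.resize(d["pixels"][60:300,110:400,::-1],None,fx=2.5,fy=2.5,interpolation=cv2.INTER_CUBIC))
m=(abs(P[...,0]-553)<90)&(abs(P[...,1]-63)<75)
for n,a,b in(("plate",104,118),("board",8,18)):
    q=P[m&(P[...,2]>a)&(P[...,2]<b)]; print(n,rect(q),np.median(q[:,2]),len(q))
E
```

```text
shift [-1.   1.6 12. ] turn 0.001 dist 12.1 pos [553.   65.1 117. ] [ 3.142 -0.    -0.   ] F [ 0.1 -0.  -0.7] w 34.7
plate (array([554.4,  64.9]), array([128.9,  90.7]), np.float64(0.002)) 112.22549791567519 23903
board (array([626.7,  63.5]), array([130.2,  21.5]), np.float64(1.571)) 11.041311625116808 3327
```

View pics/w6.png

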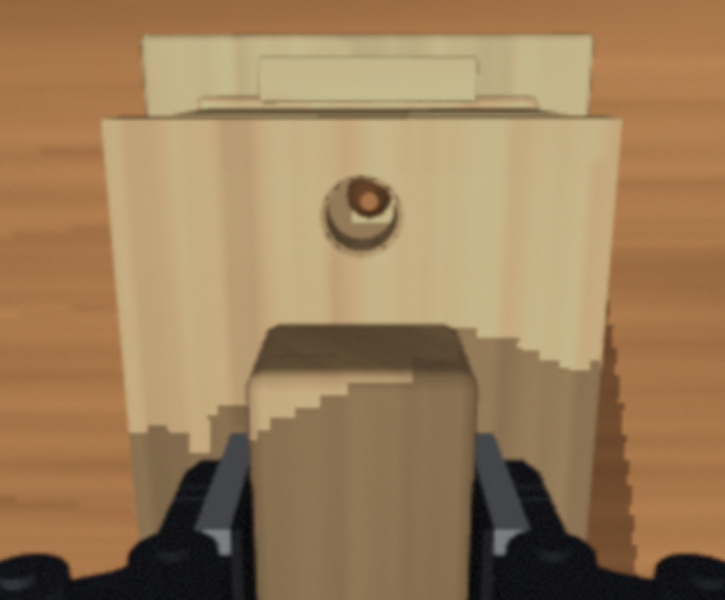

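The dowel tip shows in the hole: tip at crop (369,200), hole centre at (361,215). Compute the offset.

```bash
python3 - <<'E'
from h import *
d=dict(np.load("w6.npz"))
def xy(cu,cv,z):
    r=d["R"].T@np.linalg.inv(d["K"])@[110+(cu-.75)/2.5,60+(cv-.75)/2.5,1]; o=-d["R"].T@d["t"]
    return o+r*(z-o[2])/r[2]
print("hole",xy(361,214,112.5),"tip",xy(369,201,87)); print("board mid-y",[xy(142,40,12),xy(592,40,12)])
E
```

```text
hole [602.3190977   65.01566004 112.5       ] tip [601.05003952  63.38918864  87.        ]
board mid-y [array([636.1128366 , 127.28567255,  12.        ]), array([ 6.36108094e+02, -3.35895716e-01,  1.20000000e+01])]
```

Converted, 1.6 mm is 0.032, -1.2 mm is -0.024.

Emit:
pendant(
  motion=[
    {"dx": -0.024,"dy": 0.032,"aperture": 0},
    {"dx": -0.024,"dy": 0.032,"dz": 0.08,"aperture": 0},
    {"dx": -0.024,"dy": 0.032,"dz": 0.16,"aperture": 0},
    {"dx": -0.024,"dy": 0.032,"dz": 0.18,"aperture": 0},
    {"dx": -0.024,"dy": 0.032,"dz": 0.18,"aperture": 0},
    {"dx": -0.024,"dy": 0.032,"dz": 0.18,"aperture": 0},
  ],
)

```text
time_s: 15.73
position: [551.5, 64.2, 107.4]
tcp_rot: [3.142, 0.0, 0.001]
contact_force: [-0.3, 0.4, -2.0]
width: 34.4
grip_force: 80.2
```

```bash
python3 go.py 552 63.5 100 0
python3 - <<'E'
from rig import arm
from h import *
d=arm.get_image("wrist"); P=cloud(d); np.savez("w7.npz",**d)
cv2.imwrite("pics/w7.png",cv2.resize(d["pixels"][80:220,150:360,::-1],None,fx=3.5,fy=3.5,interpolation=cv2.INTER_CUBIC))
E
```

```text
shift [0.5 0.7 7.4] turn 0.001 dist 7.4 pos [551.5  64.2 107.4] [3.142e+00 0.000e+00 1.000e-03] F [-0.3  0.4 -2. ] w 34.4
```

View pics/w7.png

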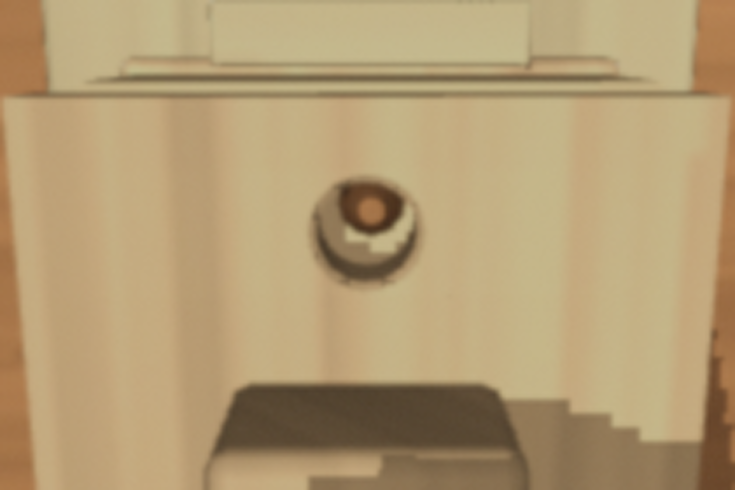

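Tip at crop (371,210), hole centre at (366,230). They are well aligned, since the tip lies deeper and so appears higher. Lower it gradually.

```bash
python3 - <<'E'
from h import *
d=dict(np.load("w7.npz"))
def xy(cu,cv,z):
    r=d["R"].T@np.linalg.inv(d["K"])@[150+(cu-1.25)/3.5,80+(cv-1.25)/3.5,1]; o=-d["R"].T@d["t"]
    return (o+r*(z-o[2])/r[2]).round(2)
print("hole",xy(366,230,102.7),"tip",xy(371,210,87))
E
```

```text
hole [600.77  64.07 102.7 ] tip [601.12  63.39  87.  ]
```

Emit:
pendant(
  motion=[
    {"dy": 0.01,"dz": 0.04,"aperture": 0},
    {"dy": 0.01,"dz": 0.08,"aperture": 0},
    {"dy": 0.01,"dz": 0.12,"aperture": 0},
    {"dy": 0.01,"dz": 0.16,"aperture": 0},
    {"dy": 0.01,"dz": 0.16,"aperture": 0},
  ],
)

```text
time_s: 16.2
position: [551.3, 63.6, 99.0]
tcp_rot: [3.142, 0.001, 0.001]
contact_force: [1.0, 0.8, -1.1]
width: 34.8
grip_force: 80.2
```

Converted, 7 mm is 0.14, 6 mm is 0.12.

Emit:
pendant(
  motion=[
    {"dx": 0.008,"dz": 0.04,"aperture": 0},
    {"dx": 0.008,"dz": 0.08,"aperture": 0},
    {"dx": 0.008,"dz": 0.12,"aperture": 0},
    {"dx": 0.008,"dz": 0.14,"aperture": 0},
    {"dx": 0.008,"dz": 0.14,"aperture": 0},
    {"dx": 0.008,"dz": 0.14,"aperture": 0},
  ],
)

```text
time_s: 16.7
position: [552.0, 63.6, 92.4]
tcp_rot: [3.142, 0.0, 0.001]
contact_force: [0.5, 0.5, -2.1]
width: 34.5
grip_force: 80.2
```

Converted, 6 mm is 0.12, 5 mm is 0.1.

Emit:
pendant(
  motion=[
    {"dz": 0.04,"aperture": 0},
    {"dz": 0.08,"aperture": 0},
    {"dz": 0.1,"aperture": 0},
    {"dz": 0.12,"aperture": 0},
    {"dz": 0.12,"aperture": 0},
  ],
)

```text
time_s: 17.12
position: [551.9, 63.6, 86.3]
tcp_rot: [3.142, 0.0, 0.001]
contact_force: [0.4, 0.7, -1.4]
width: 34.8
grip_force: 80.2
```

Emit:
pendant(
  motion=[
    {"dz": 0.02,"aperture": 0},
    {"dz": 0.03,"aperture": 0},
    {"dz": 0.03,"aperture": 0},
    {"dz": 0.03,"aperture": 0},
  ],
)

```text
time_s: 17.45
position: [552.0, 63.7, 85.0]
tcp_rot: [-3.142, 0.0, 0.001]
contact_force: [0.9, -0.1, -1.8]
width: 34.5
grip_force: 80.3
```

Converted, 1 mm is 0.02, 0.5 mm is 0.01.

Emit:
pendant(
  motion=[
    {"dz": 0.01,"aperture": 0},
    {"dz": 0.02,"aperture": 0},
    {"dz": 0.02,"aperture": 0},
    {"dz": 0.02,"aperture": 0},
  ],
)

```text
time_s: 17.78
position: [552.1, 63.7, 84.8]
tcp_rot: [-3.141, -0.001, 0.001]
contact_force: [-2.7, -1.0, 8.3]
width: 34.9
grip_force: 81.6
```

Emit:
pendant(
  motion=[
    {"dz": 0.006,"aperture": 0},
    {"dz": 0.012,"aperture": 0},
    {"dz": 0.012,"aperture": 0},
    {"dz": 0.012,"aperture": 0},
  ],
)

```text
time_s: 18.12
position: [552.1, 63.7, 84.8]
tcp_rot: [-3.141, -0.001, 0.001]
contact_force: [-5.2, -0.6, 15.8]
width: 34.9
grip_force: 82.6
```

Converted, -0.2 mm is -0.004, -0.15 mm is -0.003.

Emit:
pendant(
  motion=[
    {"dx": -0.004,"dz": -0.003,"aperture": 0},
    {"dx": -0.004,"dz": -0.003,"aperture": 0},
    {"dx": -0.004,"dz": -0.003,"aperture": 0},
    {"dx": -0.004,"dz": -0.003,"aperture": 0},
    {"dx": -0.004,"dz": -0.003,"aperture": 0},
    {"dx": -0.004,"dz": -0.003,"aperture": 0},
  ],
)

```text
time_s: 18.62
position: [552.1, 63.7, 84.8]
tcp_rot: [-3.141, -0.001, 0.001]
contact_force: [-3.2, -0.3, 13.1]
width: 34.8
grip_force: 82.0
```

```bash
python3 - <<'E'
from rig import arm
from h import *
d=arm.get_image("wrist"); P=cloud(d); cv2.imwrite("pics/w8.png",d["pixels"][60:300,:,::-1])
m=(abs(P[...,0]-553)<75)&(abs(P[...,1]-63)<55)
q=P[m&(P[...,2]>74)&(P[...,2]<84)]; print("plate",rect(q),np.median(q[:,2]),np.linalg.lstsq(np.c_[q[:,:2],np.ones(len(q))],q[:,2],rcond=None)[0])
q=P[m&(P[...,2]>83.5)&(P[...,2]<92)&(abs(P[...,0]-601)<8)&(abs(P[...,1]-63)<8)]; print("tip",q[:,2].max() if len(q) else None,len(q))
s=arm.sense(); print(s["contact_force"],s["moment"],s["grip_force"],s["position"])
E
```

```text
plate (array([553.8,  63.3]), array([128.2,  90.6]), np.float64(0.003)) 80.12429230270507 [-9.75583038e-04  6.52461723e-04  8.06374701e+01]
tip 87.13418380187905 125
[-3.89170569 -1.57575017 13.54435789] [-0.16927663  0.89780077  0.01094172] 81.9921326637268 [552.0906867   63.63840856  84.83157933]
```

View pics/w8.png

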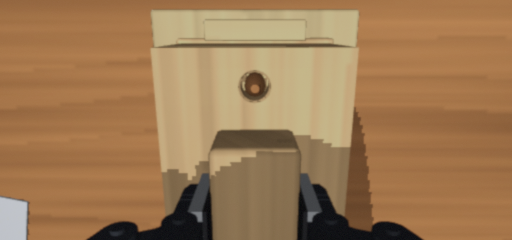

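The plate top is 14.0 mm above the measured rim and level, the dowel stands proud in the hole at (255,86), and the push is steady at about 13.5 N.

```bash
python3 -c "
from rig import arm
print(arm.close_job())"
```

```text
the job is handed in; nothing more can be done
None
```

The cover is flat on the sheet, the panel is fully home over both dowels and still held pressed down at about 13.5 N, and the job was handed in at about 19 s.

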